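# Put the washed percolator back together

## Robot

A 6-joint arm with a two-finger parallel gripper is mounted at the origin on a cart in front of the work surface, level with it; the furniture and walls round the work are solid. World frame = base frame: x ahead of the robot, y to its left, z up, the work surface at z = 0. Lengths are in m, angles in degrees, forces in N, time in s.
With the tool pointing down it reaches from about 0.35 to 0.875 m from the base axis. Payload 4.2 kg.
Tool frame: the origin (TCP) lies midway between the tips of the shut fingers; the grasp point (between the pads) lies 19 mm behind it; z points along the fingers, y is the line along which they close (so a half turn about z gives the same grasp; the last joint's range is limited). The gripper opens to 87 mm and grips with 3 to 60 N. Pads are 19 mm wide; open, the fingers measure 117 mm over their backs; the gripper's body (75 mm by 190 mm) begins 51 mm behind the grasp point.
Start: joints at [-52.735, 22.042, 0.453, 0, -68.411, -14.817], TCP at [0.239, -0.578, 0.223] pointing down, gripper open.
Joint ranges: [-179.83, 179.83], [-69.29, 118.12], [-61.27, 80.66], [-181.25, 117.63], [-171.15, -9.14], [-177.46, 177.46]. Speed limits (degrees/s): [159.86, 159.86, 180, 180, 180, 180].

## Interface

Orientations are given as a 3x3 rotation matrix whose columns are the frame's x, y, z axes.
In Python, from station import sensors, eyes, workorder gives the robot as it stands.
- The arm moves only by the tool drive_effector, called by a JSON object that holds its "op" and its "data". Schema: {"type":"object","properties":{"offsets":{"type":"array","items":{"type":"array","items":{"type":"array","items":{"type":"number"},"minItems":7,"maxItems":7},"minItems":1,"maxItems":8},"minItems":1,"maxItems":1},"only":{"type":"string"},"quiet":{"type":"boolean"},"lines":{"type":"string"}},"required":["offsets"],"additionalProperties":false}. offsets is a list that holds a single list of rows (three levels of brackets), with 1 to 8 rows, each of 7 numbers: the opening from 0.0 (shut) to 1.0 (fully open), then dx, dy, dz in m, then a rotation vector rx, ry, rz in degrees; each row is the pose to reach, as a shift and turn from the pose commanded when the call began, along the tool's axes at that moment; what a row does not reach only later rows make up. A row lasts 1/10 s, in which the tool goes at most 0.05 m and 8.59 degrees, less where a joint would pass 70% of its speed; a pose out of reach is approached as far as the arm can. The fingers move at their own pace and stop on an object; the grip force is fixed at half the most. Time passes only in rows, so rows that do not move let the fingers close. The tool returns the time, the measured TCP pose, the force, the opening and the grip force at its end. only (a regular expression) keeps the lines of the reply that match it, lines (a string "A,B") keeps lines A to B, and quiet returns only ok. Input that does not fit is refused with a message, and nothing moves.
- sensors.sense(): the state, without advancing time (a new reading comes with each control period).
- eyes.capture(name): name is "side" or "top"; returns a dict with "pixels" (400x640x3 uint8, red, green, blue), "z_map" (400x640 float32, m along the optical axis (not along the pixel's ray), 0 where there is no reading), "K" (3x3 intrinsics, pixels), "distortion" ([k1, k2, p1, p2, k3] as OpenCV has them; the pictures are not rectified), "world_from_camera" (4x4, takes a point from camera to world coordinates). Camera axes: x right, y up, looking along -z (the intrinsics and any distortion apply to the point x, -y, -z); pixel columns grow to the right and rows downward; lengths in m; the calibration is good to about 2 mm. A picture is of the moment at which its call begins.
- workorder.finish_job(): hands the job in; it is judged then, once.
The state is a dict: "time_s": time; "joints": joint angles; "joint_velocities": joint speeds; "effort": joint torques, N m; "tcp_pos": TCP position; "ee_rot": TCP orientation; "wrist_force": force on the tool from outside, world axes, zero at the start; "moment": the same for the moment, N m; "gripper_width": opening from 0.0 (shut) to 1.0 (fully open); "gripper_force": force on a finger pad.
Only numpy, scipy, OpenCV 4.12 (cv2) and the standard library are available. Lean on these libraries where they do the work, as an engineer would, in place of code of your own. Each camera call takes 0.05 s, during which the arm holds its last target. There are 200 camera calls.

## Task

Put the washed coffee percolator back together, in its pot where that stands: stand the pump stem on the floor of the pot, foot down, then thread the basket down over the stem until it rests on the stem's collar, lay the perforated spreader on the basket with its collar round the basket's tube, and last close the pot with its lid, seated flat all round. Let go of each part before you fetch the next, leave the pot standing where it is, and do not disturb the mug, timer, matchbox, teaspoon or garlic.

Things in the scene. Friction and masses are not known exactly. Their poses are not given: they have to be found in the camera images.
- percolator_pot: Open steel pot, loose, upright on the worktop: cylinder 93 mm across (97 over the rim bead), 105 mm tall, inside 88 mm across, floor 4 mm thick, 0.8 kg. Origin: centre of its underside, z up; x points to the small spout (reaches 69 mm from the axis), -x to the black loop handle (reaches 86 mm from the axis, 23 to 96 mm up).
- pump_stem: Aluminium pump stem, standing upright, 132 mm tall, 0.09 kg: bell foot 80 mm across, tapering in by 25 mm up; collar 20 mm across, its top 62 mm up; above it a plain 8 mm rod, the last 8 mm pointed. Take it by the rod near the top. Origin: centre of the foot's underside, z up. In the pot the foot stands on the floor with 3 mm play all round; the point is then 31 mm above the pot's rim.
- basket: Round perforated aluminium basket, open on top, 60 mm across, 40 mm tall, 0.07 kg; in its centre an upright tube, 16 mm outside, 13 mm inside, open through the floor, its top 66 mm up (26 mm above the rim). Take it by the tube. Origin: centre of the underside, z up. On the stem's collar its underside is 62 mm above the stem's and its rim 1 mm above the pot's rim.
- spreader: Flat perforated aluminium disc, 60 mm across, 2.5 mm thick, lying flat, 0.04 kg; in its centre a round collar, 26 mm outside, 21 mm inside, its top 14 mm above the disc's underside. Take it by the collar. Origin: centre of the underside, z up. In place it lies on the basket's rim, 40 mm above the basket's underside, the basket's 16 mm tube passing up through its collar.
- percolator_lid: Domed steel lid, 100 mm across, 0.12 kg, with a black knob in its centre, 34 mm across, from 29 to 53 mm up (hollow: it takes in the stem's point). It stands on its locating skirt, 6 mm deep, tapering from 84 to 80 mm across. Origin: centre of the skirt's underside, z up. Closed, the flange lies on the pot's rim and the origin is 99 mm above the pot's underside.
- mug_blue: Bystander: white mug, 95 mm tall, behind the work. Origin: centre of its underside.
- kitchen_timer: Bystander: round white and grey kitchen timer, 62 mm across, 43 mm tall. Origin: centre of its underside.
- matchbox: Bystander: matchbox, 37 x 54 x 14 mm, lying flat. Origin: centre of its underside.
- teaspoon: Bystander: steel teaspoon 130 mm long, lying near the front edge of the worktop. Origin: centre of its underside.
- garlic: Bystander: head of garlic, 60 mm across, 58 mm tall. Origin: centre of its underside.

How it is judged:
By the outcome, as a careful person would: the job done as asked, in the order asked, and still so for the second after the job is handed in, with the robot touching nothing.
It also fails if it takes over 125 s, if anything falls off the work surface, if the arm or the gripper's body presses on something with over 40 N, if the wrist force passes 120 N, or if a joint passes its speed limit or range.

## Working session

There is one attempt and no reset: what is moved stays moved. The work goes in short steps, Python scripts to look and compute and a tool call to move; the robot and the scene stay as the last step left them, time stands still between calls to the robot, and variables do not carry over. Pictures are saved under pics/ and viewed, at most 14 in all, crops included, and the job is handed in when it is done.

```bash
ls; mkdir -p pics
```

Create h.py:
```python
import numpy as np, cv2
from station import sensors, eyes, workorder
def cap(n,tag):
    c=eyes.capture(n); np.savez(f'pics/{tag}.npz',**{k:np.asarray(v) for k,v in c.items()})
    cv2.imwrite(f'pics/{tag}.png',c['pixels'][:,:,::-1]); return c
def cloud(c):
    K=np.array(c['K']);d=np.array(c['distortion'],float);T=np.array(c['world_from_camera'])
    v,u=np.mgrid[0:400,0:640]
    p=cv2.undistortPoints(np.stack([u,v],-1).reshape(-1,1,2).astype(float),K,d).reshape(400,640,2)
    z=c['z_map']; P=np.stack([p[...,0]*z,-p[...,1]*z,-z],-1)
    W=P@T[:3,:3].T+T[:3,3]; W[z==0]=np.nan; return W
def ray(c,u,v,zw):
    K=np.array(c['K']);d=np.array(c['distortion'],float);T=np.array(c['world_from_camera'])
    p=cv2.undistortPoints(np.array([[[u,v]]],float),K,d).ravel()
    r=T[:3,:3]@np.array([p[0],-p[1],-1]); o=T[:3,3]; return o+r*(zw-o[2])/r[2]
def circ(P):
    A=np.c_[2*P[:,:2],np.ones(len(P))]; s=np.linalg.lstsq(A,(P[:,:2]**2).sum(1),rcond=None)[0]
    return s[:2],np.sqrt(s[2]+s[0]**2+s[1]**2)
```

Run:
```python
from h import *
s=sensors.sense();print(s)
for n in('side','top'):
    c=cap(n,n+'0');print(n,np.round(c['world_from_camera'],3),c['K'],c['distortion'])
```

```text
pics
{'time_s': 0.0, 'joints': array([-5.27362690e+01,  2.20919524e+01,  3.77716440e-01, -3.07611831e-02,
       -6.84122846e+01, -1.48170242e+01]), 'joint_velocities': array([ 0.0010121 ,  0.06028963,  0.00829861, -0.00146898,  0.05173265,
       -0.0253247 ]), 'effort': array([-1.10334451e-03, -3.90669394e+01,  1.87409824e+01,  4.21994448e+00,
        1.10084712e-02, -2.11422007e-04]), 'tcp_pos': array([ 0.2384244 , -0.57705616,  0.2214284 ]), 'ee_rot': array([[-9.24310659e-01, -3.81639780e-01, -9.39688317e-04],
       [-3.81640928e-01,  9.24308368e-01,  2.05964209e-03],
       [ 8.25204198e-05,  2.26237266e-03, -9.99997437e-01]]), 'wrist_force': array([-0.09836012, -0.55142873,  0.77094146]), 'moment': array([-0.01637322, -0.00761426,  0.02846883]), 'gripper_force': 0.0, 'gripper_width': 0.9988307880546957}
side [[ 0.997 -0.058  0.048  0.638]
 [ 0.072  0.566 -0.821 -1.08 ]
 [ 0.02   0.822  0.569  0.702]
 [ 0.     0.     0.     1.   ]] [[504.19916489   0.         320.94980729]
 [  0.         504.19916489 204.25715208]
 [  0.           0.           1.        ]] [-0.10458973  0.          0.          0.          0.        ]
top [[-0.028  0.986 -0.167  0.41 ]
 [-1.    -0.027  0.011 -0.106]
 [ 0.006  0.167  0.986  0.901]
 [ 0.     0.     0.     1.   ]] [[390.35800172   0.         316.12746098]
 [  0.         390.35800172 199.30037155]
 [  0.           0.           1.        ]] [-0.06904592  0.          0.          0.          0.        ]
```

View pics/side0.png

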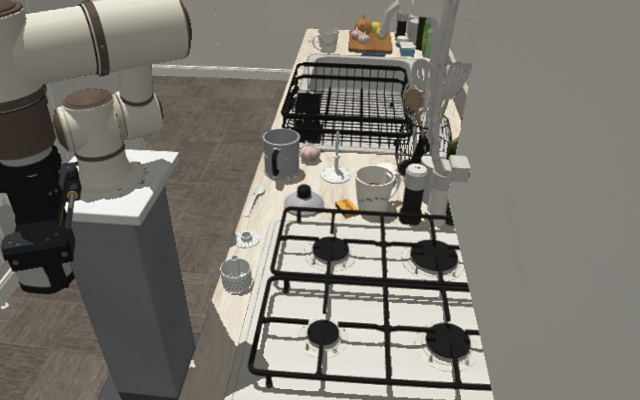

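View pics/top0.png

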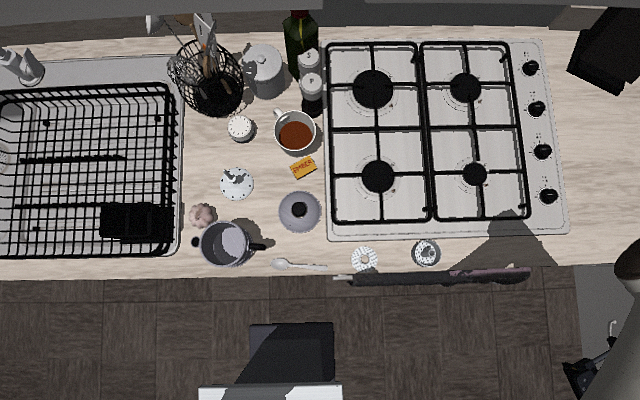

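The side view shows the pot at (282,155), stem (336,165), lid (303,200), spreader (246,239), basket (236,275), garlic (310,152) and mug (375,188). The top view shows the pot at (226,243) with its handle to the right at (258,246), stem (237,183), lid (299,211), spreader (365,259) and basket (425,253). The bystanders in the top view are the timer (240,128), matchbox (303,167), spoon (297,265) and garlic (203,214).

Run:
```python
from h import *
t=dict(np.load('pics/top0.npz'));s=dict(np.load('pics/side0.npz'))
W=cloud(t);V=cloud(s)
for n,(u,v) in dict(bar=(430,275),bar2=(360,279),stem=(237,183),rod=(235,175),pot=(226,243),lid=(299,211),spr=(365,259),bas=(425,253),table=(280,190),garlic=(203,214),drain=(180,150),grate=(330,220),counterfront=(400,268),spoon=(297,265),handle=(258,246)).items(): print(n,(u,v),np.round(W[v,u],3))
T=W.reshape(-1,3);S=V.reshape(-1,3)
def reg(nm,P,cx,cy,r,z0,z1):
    m=(np.hypot(P[:,0]-cx,P[:,1]-cy)<r)&(P[:,2]>z0)&(P[:,2]<z1);Q=P[m]
    if len(Q)<5: print(nm,len(Q));return
    c,rr=circ(Q);print(nm,len(Q),'mean',Q.mean(0).round(4),'ext',Q.min(0).round(4),Q.max(0).round(4),'circ',c.round(4),rr.round(4))
C={k:W[v,u] for k,(u,v) in dict(stem=(237,183),lid=(299,211),spr=(365,259),bas=(425,253),pot=(226,243)).items()}
for nm,P in(('T',T),('S',S)):
    reg(nm+' pot rim',P,C['pot'][0],C['pot'][1],.08,.098,.12)
    reg(nm+' lid knob',P,C['lid'][0],C['lid'][1],.08,.045,.08)
    reg(nm+' lid flange',P,C['lid'][0],C['lid'][1],.08,.004,.1)
    reg(nm+' stem foot',P,C['stem'][0],C['stem'][1],.07,.004,.03)
    reg(nm+' rod',P,C['stem'][0],C['stem'][1],.07,.07,.14)
    reg(nm+' spr col',P,C['spr'][0],C['spr'][1],.05,.009,.03)
    reg(nm+' bas rim',P,C['bas'][0],C['bas'][1],.05,.034,.046)
    reg(nm+' bas tube',P,C['bas'][0],C['bas'][1],.05,.05,.08)
im=t['pixels'][:,:,::-1]
def up(a,k): return cv2.resize(a,None,fx=k,fy=k,interpolation=cv2.INTER_CUBIC)
cv2.imwrite('pics/c1.png',up(im[150:280,185:325],5)[:600])
a=up(im[235:280,340:450],7)
si=s['pixels'][:,:,::-1]
cv2.imwrite('pics/c2.png',np.vstack([up(si[120:220,240:370],6)]))
cv2.imwrite('pics/c3.png',a)
```

```text
bar (430, 275) [ 0.373 -0.427 -0.187]
bar2 (360, 279) [ 0.369 -0.232 -0.186]
stem (237, 183) [0.602 0.065 0.022]
rod (235, 175) [0.623 0.072 0.01 ]
pot (226, 243) [0.465 0.093 0.005]
lid (299, 211) [ 0.528 -0.078  0.056]
spr (365, 259) [ 0.421 -0.224  0.   ]
bas (425, 253) [ 0.429 -0.352  0.041]
table (280, 190) [ 0.587 -0.032 -0.003]
garlic (203, 214) [nan nan nan]
drain (180, 150) [0.69  0.206 0.006]
grate (330, 220) [ 0.512 -0.147  0.009]
counterfront (400, 268) [ 0.398 -0.304 -0.   ]
spoon (297, 265) [ 0.411 -0.069  0.011]
handle (258, 246) [0.452 0.007 0.095]
T pot rim 386 mean [0.4594 0.0887 0.1036] ext [0.4127 0.0317 0.098 ] [0.5048 0.1429 0.1092] circ [0.4588 0.0819] 0.0468
T lid knob 222 mean [ 0.5333 -0.0929  0.0509] ext [ 0.5049 -0.1549  0.0451] [ 0.5585 -0.062   0.0561] circ [ 0.5332 -0.1127] 0.0382
T lid flange 1664 mean [ 0.5308 -0.0876  0.0228] ext [ 0.4555 -0.1575  0.004 ] [ 0.5871 -0.0088  0.0561] circ [ 0.5316 -0.0931] 0.0422
T stem foot 730 mean [0.6013 0.0683 0.0104] ext [0.5511 0.0167 0.004 ] [0.6526 0.1106 0.0298] circ [0.6046 0.0707] 0.028
T rod 41 mean [0.603 
[... 797 characters left out ...]
-0.1574  0.004 ] [ 0.5855 -0.0373  0.0551] circ [ 0.5356 -0.1083] 0.0379
S stem foot 335 mean [0.6078 0.0604 0.0109] ext [0.5715 0.0297 0.004 ] [0.6445 0.1041 0.0288] circ [0.6077 0.0663] 0.0251
S rod 68 mean [0.6075 0.0696 0.1008] ext [0.6036 0.0632 0.0705] [0.6114 0.0737 0.1303] circ [0.6075 0.0694] 0.0033
S spr col 52 mean [ 0.4251 -0.2208  0.0122] ext [ 0.4126 -0.2347  0.009 ] [ 0.4366 -0.2056  0.0157] circ [ 0.4245 -0.2212] 0.0117
S bas rim 208 mean [ 0.4332 -0.3633  0.0383] ext [ 0.4023 -0.3889  0.034 ] [ 0.4618 -0.3263  0.0453] circ [ 0.4317 -0.3582] 0.0265
S bas tube 77 mean [ 0.4323 -0.3592  0.0595] ext [ 0.4251 -0.3668  0.0502] [ 0.44   -0.3495  0.0677] circ [ 0.4322 -0.3582] 0.007
```

View pics/c1.png

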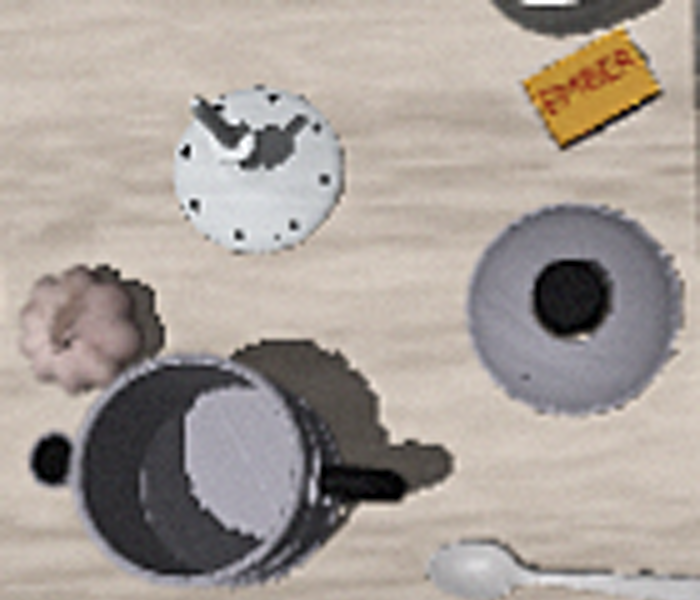

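View pics/c2.png

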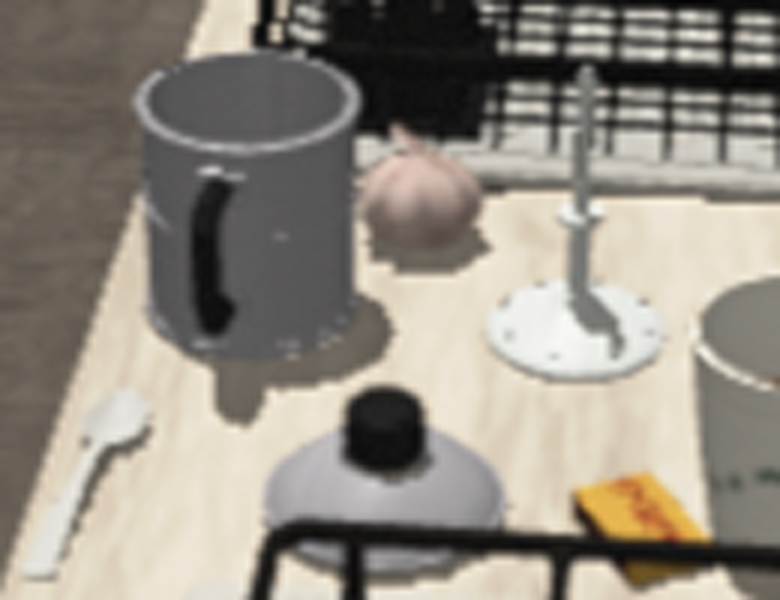

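View pics/c3.png

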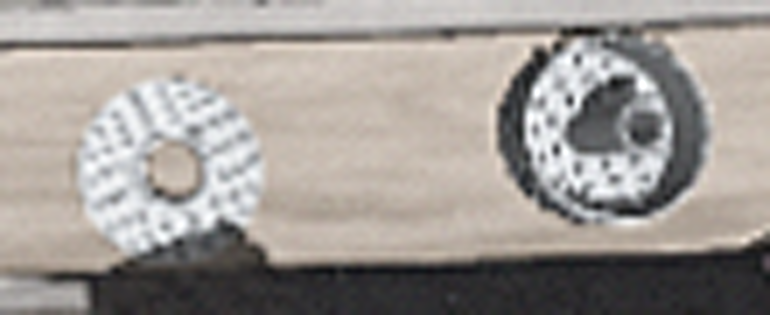

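Crop c1 shows the pot rim centred near crop (193,470), which is image (224,244), with the spout to the left and the handle to the right. In c2 the stem stands free beside the garlic, and c3 shows the spreader at image (365,259) and the basket tube top at about (431,253). The two cameras differ by about 3 mm in x, so I'll refine with robust fits.

Add to h.py:
```python
from scipy.optimize import least_squares
def fit(P,cx,cy,rad,z0,z1,r0=0,r1=1):
    """robust circle of known radius"""
    d=np.hypot(P[:,0]-cx,P[:,1]-cy); Q=P[(d>r0)&(d<r1)&(P[:,2]>z0)&(P[:,2]<z1)]
    s=least_squares(lambda p:np.hypot(Q[:,0]-p[0],Q[:,1]-p[1])-rad,[cx,cy],loss='soft_l1',f_scale=.001)
    return s.x.round(4),len(Q),np.median(Q[:,2]).round(4)
```

Run:
```python
from h import *
for n in('top0','side0'):
    c=dict(np.load(f'pics/{n}.npz'));P=cloud(c).reshape(-1,3)
    print(n,'pot',fit(P,.461,.081,.0465,.1015,.109,.04,.053))
    k=P[(np.hypot(P[:,0]-.531,P[:,1]+.085)<.03)&(P[:,2]>.047)&(P[:,2]<.06)];print(' knob',k.mean(0).round(4),k.min(0).round(4),k.max(0).round(4),len(k))
    print(' lid flange', fit(P,.531,-.085,.0495,.004,.013,.042,.056))
    print(' stem foot',fit(P,.606,.07,.0395,.0015,.01,.035,.045))
    print(' bas rim',fit(P,.430,-.359,.0295,.036,.044,.025,.034), 'spr col',fit(P,.421,-.221,.012,.009,.02,0,.02))
    g=P[(np.hypot(P[:,0]-.54,P[:,1]-.12)<.06)&(P[:,2]>.01)&(P[:,2]<.07)];print(' garlic',np.nanmean(g,0) if len(g) else '')
    gr=P[(P[:,0]>.5)&(P[:,0]<.7)&(P[:,1]<-.2)&(P[:,1]>-.45)];print(' grate z',np.nanpercentile(gr[:,2],[50,90,98]).round(3))
```

```text
top0 pot (array([0.4587, 0.0792]), 313, np.float64(0.1043))
 knob [ 0.5332 -0.077   0.0522] [ 0.5176 -0.0929  0.0472] [ 0.5488 -0.062   0.0561] 171
 lid flange (array([ 0.533, -0.08 ]), 179, np.float64(0.0095))
 stem foot (array([0.6063, 0.0706]), 209, np.float64(0.0045))
 bas rim (array([ 0.429 , -0.3594]), 82, np.float64(0.0396)) spr col (array([ 0.4199, -0.2209]), 34, np.float64(0.014))
 garlic [0.52200734 0.13254155 0.03596683]
 grate z [0.007 0.048 0.769]
side0 pot (array([0.4627, 0.079 ]), 139, np.float64(0.1038))
 knob [ 0.5369 -0.0795  0.0514] [ 0.5218 -0.0947  0.0473] [ 0.5531 -0.0597  0.0551] 95
 lid flange (array([ 0.5337, -0.078 ]), 55, np.float64(0.0081))
 stem foot (array([0.606 , 0.0719]), 75, np.float64(0.0041))
 bas rim (array([ 0.4319, -0.3577]), 131, np.float64(0.0388)) spr col (array([ 0.4245, -0.2213]), 52, np.float64(0.0124))
 garlic [0.52912702 0.12987618 0.03257234]
 grate z [0.007 0.045 0.048]
```

{"op": "drive_effector", "data": {"offsets": [[[0.5, 0, 0, 0, 0, 0, 8], [0.5, 0, 0, 0, 0, 0, 16], [0.5, 0, 0, 0, 0, 0, 22.4], [0.5, 0, 0, 0, 0, 0, 22.4], [0.5, 0, 0, 0, 0, 0, 22.4]]]}}

```text
time_s: 0.6
tcp_pos: [0.2386, -0.5774, 0.2222]
ee_rot: [[-1.0, -0.003, -0.0], [-0.003, 1.0, 0.001], [0.0, 0.001, -1.0]]
wrist_force: [0.8, 0.4, -0.1]
gripper_width: 0.635
gripper_force: 0.0
```

```bash
python3 -c "
from h import *
s=sensors.sense();print(s['ee_rot'],s['joints'],s['tcp_pos'])"
```

```text
[[-9.99994726e-01 -3.22821881e-03 -3.56562420e-04]
 [-3.22845067e-03  9.99994576e-01  6.51603184e-04]
 [ 3.54456969e-04  6.52750892e-04 -9.99999724e-01]] [-5.27325021e+01  2.20607667e+01  4.27423778e-01 -6.82813802e-03
 -6.84087392e+01 -3.70800127e+01] [ 0.23861668 -0.57743994  0.22215868]
```

{"op": "drive_effector", "data": {"offsets": [[[0.3, -0.023, 0.0405, 0, 0, 0, 0], [0.3, -0.046, 0.081, 0, 0, 0, 0], [0.3, -0.069, 0.1215, 0, 0, 0, 0], [0.3, -0.092, 0.162, 0, 0, 0, 0], [0.3, -0.115, 0.2025, 0, 0, 0, 0], [0.3, -0.138, 0.243, 0, 0, 0, 0], [0.3, -0.161, 0.2835, 0, 0, 0, 0], [0.3, -0.184, 0.324, 0, 0, 0, 0]]]}}

```text
time_s: 1.4
tcp_pos: [0.423, -0.2517, 0.2228]
ee_rot: [[-1.0, -0.003, 0.001], [-0.003, 1.0, -0.0], [-0.001, -0.0, -1.0]]
wrist_force: [1.1, -0.2, 0.1]
gripper_width: 0.303
gripper_force: 0.0
```

{"op": "drive_effector", "data": {"offsets": [[[0.3, -0.023, 0.0405, 0, 0, 0, 0], [0.3, -0.046, 0.081, 0, 0, 0, 0], [0.3, -0.069, 0.1215, 0, 0, 0, 0], [0.3, -0.092, 0.162, 0, 0, 0, 0], [0.3, -0.115, 0.2025, 0, 0, 0, 0], [0.3, -0.138, 0.243, 0, 0, 0, 0], [0.3, -0.161, 0.2835, 0, 0, 0, 0], [0.3, -0.184, 0.324, 0, 0, 0, 0]]]}}

```text
time_s: 2.2
tcp_pos: [0.6067, 0.0726, 0.2226]
ee_rot: [[-1.0, -0.003, 0.0], [-0.003, 1.0, -0.0], [-0.0, -0.0, -1.0]]
wrist_force: [0.4, -0.9, 0.9]
gripper_width: 0.3
gripper_force: 0.0
```

{"op": "drive_effector", "data": {"offsets": [[[0.3, 0, 0, 0, 0, 0, 0], [0.3, 0, 0, 0, 0, 0, 0], [0.3, 0, 0, 0, 0, 0, 0], [0.3, 0, 0, 0, 0, 0, 0]]]}}

```text
time_s: 2.6
tcp_pos: [0.6057, 0.0696, 0.2229]
ee_rot: [[-1.0, -0.0, 0.0], [-0.0, 1.0, 0.0], [-0.0, 0.0, -1.0]]
wrist_force: [0.4, -0.3, 0.0]
gripper_width: 0.301
gripper_force: 0.0
```

Run:
```python
from h import *
for n in('top','side'):
    c=cap(n,n+'1')
    im=c['pixels'][:,:,::-1]
a=dict(np.load('pics/top1.npz'))['pixels'][:,:,::-1];b=dict(np.load('pics/side1.npz'))['pixels'][:,:,::-1]
cv2.imwrite('pics/d1.png',np.vstack([cv2.resize(a[80:280,150:390],None,fx=1.5,fy=1.5),cv2.resize(b[40:240,220:460],None,fx=1.5,fy=1.5)]))
```

```text
(no output)
```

View pics/d1.png

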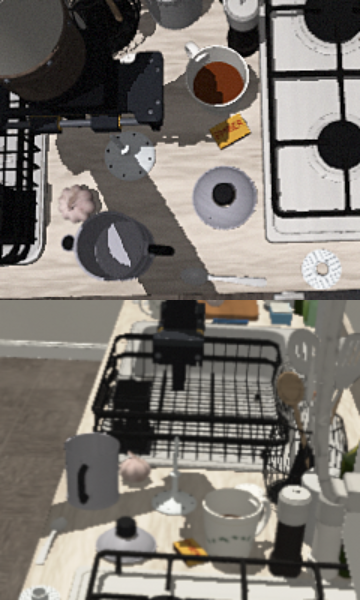

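The top crop shows the arm covering the upper left, with the lid, pot and garlic unmoved. In the side crop the finger tip is at about crop (179,388), above the rod tip at (177,440). I'll use the finger's appearance to find the side camera's bias.

Run:
```python
from h import *
for n in('top1','side1'):
    c=dict(np.load(f'pics/{n}.npz'));W=cloud(c);P=W.reshape(-1,3)
    for z0,z1 in((.215,.235),(.235,.25),(.25,.27)):
        Q=P[(np.hypot(P[:,0]-.606,P[:,1]-.07)<.06)&(P[:,2]>z0)&(P[:,2]<z1)]
        if len(Q): print(n,z0,len(Q),Q.min(0).round(4),Q.max(0).round(4),Q.mean(0).round(4))
    Q=P[(np.hypot(P[:,0]-.606,P[:,1]-.07)<.03)&(P[:,2]>.08)&(P[:,2]<.135)]
    print('rod',len(Q),Q.mean(0) if len(Q) else '',Q.max(0) if len(Q) else '')
```

```text
top1 0.215 4 [0.6021 0.0812 0.2251] [0.606  0.0818 0.2339] [0.6043 0.0816 0.2295]
top1 0.235 6 [0.5979 0.0809 0.2374] [0.6018 0.0825 0.2497] [0.6001 0.0818 0.2442]
top1 0.25 21 [0.593  0.0817 0.2507] [0.5978 0.0931 0.267 ] [0.5946 0.0858 0.26  ]
rod 37 [0.60315411 0.069701   0.11105218] [0.6082503  0.07379794 0.13294163]
side1 0.215 42 [0.5955 0.043  0.2237] [0.6179 0.0903 0.2348] [0.6077 0.0511 0.2292]
side1 0.235 55 [0.5972 0.0428 0.235 ] [0.6176 0.0883 0.2497] [0.6074 0.0496 0.242 ]
side1 0.25 65 [0.5967 0.0372 0.2507] [0.6179 0.0506 0.2698] [0.6067 0.0443 0.2595]
rod 58 [0.60763551 0.06976183 0.10531603] [0.61136771 0.07569237 0.13018429]
```

{"op": "drive_effector", "data": {"offsets": [[[0.3, 0, 0, 0.04, 0, 0, 0], [0.3, 0, 0, 0.08, 0, 0, 0], [0.3, 0, 0, 0.11, 0, 0, 0], [0.3, 0, 0, 0.125, 0, 0, 0], [0.3, 0, 0, 0.125, 0, 0, 0], [0.3, 0, 0, 0.125, 0, 0, 0]]]}}

```text
time_s: 3.3
tcp_pos: [0.6066, 0.0703, 0.0983]
ee_rot: [[-1.0, -0.001, 0.001], [-0.001, 1.0, -0.0], [-0.001, -0.0, -1.0]]
wrist_force: [0.4, -0.3, 0.2]
gripper_width: 0.3
gripper_force: 0.0
```

{"op": "drive_effector", "data": {"offsets": [[[0, 0, 0, 0, 0, 0, 0], [0, 0, 0, 0, 0, 0, 0], [0, 0, 0, 0, 0, 0, 0], [0, 0, 0, 0, 0, 0, 0], [0, 0, 0, 0, 0, 0, 0], [0, 0, 0, 0, 0, 0, 0]]]}}

```text
time_s: 3.9
tcp_pos: [0.6063, 0.0709, 0.098]
ee_rot: [[-1.0, -0.001, 0.001], [-0.001, 1.0, 0.0], [-0.001, 0.0, -1.0]]
wrist_force: [-1.2, 1.0, 1.6]
gripper_width: 0.079
gripper_force: 29.9
```

{"op": "drive_effector", "data": {"offsets": [[[0, 0, 0, -0.03, 0, 0, 0], [0, 0, 0, -0.07, 0, 0, 0], [0, 0, 0, -0.11, 0, 0, 0], [0, 0, 0, -0.135, 0, 0, 0], [0, 0, 0, -0.135, 0, 0, 0], [0, 0, 0, -0.135, 0, 0, 0]]]}}

```text
time_s: 4.5
tcp_pos: [0.6056, 0.0708, 0.2322]
ee_rot: [[-1.0, -0.0, -0.001], [-0.0, 1.0, 0.001], [0.001, 0.001, -1.0]]
wrist_force: [0.0, 0.6, -1.3]
gripper_width: 0.079
gripper_force: 29.9
```

{"op": "drive_effector", "data": {"offsets": [[[0, 0.035, 0.002, 0, 0, 0, 0], [0, 0.075, 0.004, 0, 0, 0, 0], [0, 0.115, 0.007, 0, 0, 0, 0], [0, 0.145, 0.0085, 0, 0, 0, 0], [0, 0.145, 0.0085, 0, 0, 0, 0], [0, 0.145, 0.0085, 0, 0, 0, 0], [0, 0.145, 0.0085, 0, 0, 0, 0]]]}}

```text
time_s: 5.2
tcp_pos: [0.4616, 0.0791, 0.2317]
ee_rot: [[-1.0, -0.001, -0.001], [-0.001, 1.0, -0.001], [0.001, -0.001, -1.0]]
wrist_force: [-0.0, -0.2, -1.3]
gripper_width: 0.085
gripper_force: 29.9
```

Create look.py:
```python
import sys
from h import *
tag=sys.argv[1]; x0=.461;y0=.079
ims=[]
for n,(r,c) in(('top',(slice(130,290),slice(150,310))),('side',(slice(60,220),slice(210,370)))):
    cc=cap(n,f'{n}{tag}');P=cloud(cc).reshape(-1,3)
    print(n,'pot',fit(P,x0,y0,.0465,.1015,.109,.04,.053))
    for a in range(110,240,10):
        z0=a/1000;Q=P[(np.hypot(P[:,0]-x0,P[:,1]-y0)<.06)&(P[:,2]>z0)&(P[:,2]<z0+.01)]
        if len(Q)>4: print(' z',a,len(Q),Q.min(0)[:2].round(4),Q.max(0)[:2].round(4),Q.mean(0)[:2].round(4))
    ims.append(cv2.resize(cc['pixels'][r,c,::-1],None,fx=2.5,fy=2.5,interpolation=cv2.INTER_CUBIC))
cv2.imwrite(f'pics/L{tag}.png',np.hstack(ims))
```

```bash
python3 look.py 2
```

```text
top pot (array([0.46  , 0.0792]), 84, np.float64(0.1044))
 z 130 42 [0.4223 0.0518] [0.4316 0.0985] [0.4252 0.0728]
 z 140 57 [0.4244 0.055 ] [0.4322 0.0959] [0.4289 0.0727]
side pot (array([0.463 , 0.0804]), 102, np.float64(0.1037))
 z 130 110 [0.4256 0.0371] [0.5038 0.101 ] [0.4703 0.0533]
 z 140 241 [0.4292 0.0404] [0.5014 0.1064] [0.4656 0.0665]
 z 150 39 [0.4501 0.065 ] [0.4775 0.0859] [0.4657 0.0733]
 z 160 14 [0.4595 0.0723] [0.4681 0.0801] [0.4644 0.0759]
 z 170 13 [0.4593 0.0713] [0.4682 0.0827] [0.4641 0.0749]
 z 180 15 [0.4603 0.0691] [0.4684 0.0798] [0.465  0.0746]
 z 190 31 [0.4557 0.0692] [0.474  0.0883] [0.4643 0.0755]
 z 200 14 [0.4605 0.0711] [0.4684 0.08  ] [0.4649 0.077 ]
 z 210 13 [0.46   0.0736] [0.4684 0.0838] [0.465  0.0774]
 z 220 13 [0.4615 0.0689] [0.469  0.0796] [0.4652 0.0748]
 z 230 29 [0.4531 0.0617] [0.4753 0.0934] [0.4653 0.0688]
```

View pics/L2.png

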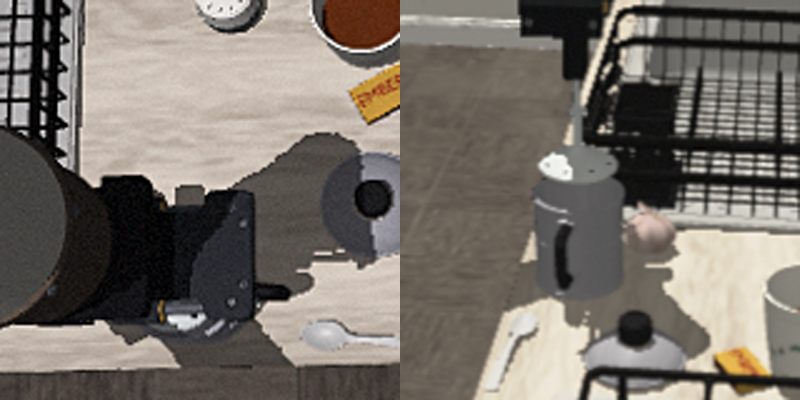

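The left crop shows the arm hiding most of the pot, with the white foot peeking out at crop (185,318). The right crop shows the stem hanging with its foot just above the pot rim, at about crop (577,163). I'll fit the foot and rim with the same camera.

Run:
```python
from h import *
for n in('top2','side2'):
    P=cloud(dict(np.load(f'pics/{n}.npz'))).reshape(-1,3)
    for z0,z1 in((.131,.140),(.133,.142)): print(n,fit(P,.463,.078,.0395,z0,z1,.035,.046))
    for z0,z1 in((.100,.108),(.102,.11)): print(n,fit(P,.463,.079,.0465,z0,z1,.042,.052))
```

```text
top2 (array([0.4621, 0.0776]), 42, np.float64(0.1381))
top2 (array([0.4628, 0.0777]), 63, np.float64(0.1389))
top2 (array([0.46  , 0.0792]), 85, np.float64(0.1044))
top2 (array([0.46  , 0.0793]), 82, np.float64(0.1044))
side2 (array([0.4644, 0.0793]), 85, np.float64(0.1368))
side2 (array([0.4641, 0.0795]), 98, np.float64(0.1375))
side2 (array([0.4631, 0.0801]), 114, np.float64(0.1035))
side2 (array([0.4632, 0.08  ]), 91, np.float64(0.1038))
```

{"op": "drive_effector", "data": {"offsets": [[[0, 0.0015, 0.001, 0, 0, 0, 0], [0, 0.0015, 0.001, 0.02, 0, 0, 0], [0, 0.0015, 0.001, 0.03, 0, 0, 0], [0, 0.0015, 0.001, 0.04, 0, 0, 0], [0, 0.0015, 0.001, 0.045, 0, 0, 0]]]}}

```text
time_s: 5.8
tcp_pos: [0.4593, 0.0798, 0.1865]
ee_rot: [[-1.0, -0.001, -0.002], [-0.001, 1.0, -0.001], [0.002, -0.001, -1.0]]
wrist_force: [0.3, -0.1, -1.5]
gripper_width: 0.078
gripper_force: 29.9
```

{"op": "drive_effector", "data": {"offsets": [[[0, 0, 0, 0.01, 0, 0, 0], [0, 0, 0, 0.025, 0, 0, 0], [0, 0, 0, 0.045, 0, 0, 0], [0, 0, 0, 0.06, 0, 0, 0], [0, 0, 0, 0.073, 0, 0, 0], [0, 0, 0, 0.08, 0, 0, 0], [0, 0, 0, 0.083, 0, 0, 0], [0, 0, 0, 0.083, 0, 0, 0]]]}}

```text
time_s: 6.6
tcp_pos: [0.4598, 0.0801, 0.1045]
ee_rot: [[-1.0, -0.001, 0.0], [-0.001, 1.0, -0.0], [-0.0, -0.0, -1.0]]
wrist_force: [0.1, -0.5, -0.8]
gripper_width: 0.078
gripper_force: 29.9
```

{"op": "drive_effector", "data": {"offsets": [[[0, 0, 0, 0.001, 0, 0, 0], [0, 0, 0, 0.0025, 0, 0, 0], [0, 0, 0, 0.0025, 0, 0, 0]]]}}

```text
time_s: 6.9
tcp_pos: [0.4597, 0.0801, 0.1023]
ee_rot: [[-1.0, -0.001, 0.001], [-0.001, 1.0, 0.0], [-0.001, 0.0, -1.0]]
wrist_force: [-0.5, -0.2, -1.2]
gripper_width: 0.079
gripper_force: 29.9
```

{"op": "drive_effector", "data": {"offsets": [[[0.1, 0, 0, 0, 0, 0, 0], [0.2, 0, 0, 0, 0, 0, 0], [0.3, 0, 0, 0, 0, 0, 0], [0.3, 0, 0, 0, 0, 0, 0]]]}}

```text
time_s: 7.3
tcp_pos: [0.4598, 0.0801, 0.1022]
ee_rot: [[-1.0, -0.001, 0.0], [-0.001, 1.0, 0.0], [-0.0, 0.0, -1.0]]
wrist_force: [0.2, 0.4, -1.0]
gripper_width: 0.263
gripper_force: 0.0
```

{"op": "drive_effector", "data": {"offsets": [[[0.3, 0, 0, -0.03, 0, 0, 0], [0.3, 0, 0, -0.06, 0, 0, 0], [0.3, 0, 0, -0.09, 0, 0, 0], [0.3, 0, 0, -0.113, 0, 0, 0]]]}}

```text
time_s: 7.7
tcp_pos: [0.4601, 0.0802, 0.2171]
ee_rot: [[-1.0, -0.001, 0.002], [-0.001, 1.0, 0.001], [-0.002, 0.001, -1.0]]
wrist_force: [-0.0, 1.0, -0.4]
gripper_width: 0.3
gripper_force: 0.0
```

{"op": "drive_effector", "data": {"offsets": [[[0.32, 0.003, -0.04, 0, 0, 0, 0], [0.32, 0.006, -0.08, 0, 0, 0, 0], [0.32, 0.009, -0.125, 0, 0, 0, 0], [0.32, 0.012, -0.17, 0, 0, 0, 0], [0.32, 0.015, -0.215, 0, 0, 0, 0], [0.32, 0.018, -0.26, 0, 0, 0, 0], [0.32, 0.021, -0.305, 0, 0, 0, 0], [0.32, 0.0235, -0.345, 0, 0, 0, 0]]]}}

```text
time_s: 8.5
tcp_pos: [0.4359, -0.267, 0.2152]
ee_rot: [[-1.0, -0.0, 0.0], [-0.0, 1.0, -0.0], [-0.0, -0.0, -1.0]]
wrist_force: [1.6, -0.1, 0.4]
gripper_width: 0.321
gripper_force: 0.0
```

{"op": "drive_effector", "data": {"offsets": [[[0.32, 0.005, -0.045, 0, 0, 0, 0], [0.32, 0.005, -0.08, 0, 0, 0, 0], [0.32, 0.005, -0.0935, 0.02, 0, 0, 0], [0.32, 0.005, -0.0935, 0.05, 0, 0, 0], [0.32, 0.005, -0.0935, 0.08, 0, 0, 0], [0.32, 0.005, -0.0935, 0.1, 0, 0, 0], [0.32, 0.005, -0.0935, 0.1, 0, 0, 0], [0.32, 0.005, -0.0935, 0.1, 0, 0, 0]]]}}

```text
time_s: 9.3
tcp_pos: [0.4318, -0.3588, 0.1155]
ee_rot: [[-1.0, -0.001, -0.0], [-0.001, 1.0, -0.001], [0.0, -0.001, -1.0]]
wrist_force: [0.3, 0.0, 0.1]
gripper_width: 0.313
gripper_force: 0.0
```

Run:
```python
from h import *
s=sensors.sense();ims=[]
for n,(u0,v0) in(('top',(340,180)),('side',(190,200))):
    c=cap(n,n+'3');P=cloud(c).reshape(-1,3)
    print(n,'rim',fit(P,.430,-.359,.0295,.036,.044,.025,.034))
    for z0,z1 in((.05,.07),(.113,.125),(.125,.14)):
        Q=P[(np.hypot(P[:,0]-.43,P[:,1]+.359)<.035)&(P[:,2]>z0)&(P[:,2]<z1)]
        if len(Q):print(z0,len(Q),Q.min(0).round(4),Q.max(0).round(4),Q.mean(0).round(4))
    P2=P; print(' rod',[x for x in (lambda Q:(len(Q),Q.mean(0).round(4),Q.max(0).round(4)))(P[(np.hypot(P[:,0]-.461,P[:,1]-.08)<.02)&(P[:,2]>.107)&(P[:,2]<.15)])])
    print(' pot',fit(P,.461,.079,.0465,.1015,.109,.04,.053))
    ims.append(cv2.resize(c['pixels'][v0:v0+120,u0:u0+120,::-1],None,fx=3.3,fy=3.3))
cv2.imwrite('pics/L3.png',np.hstack(ims))
```

```text
top rim (array([ 0.43 , -0.359]), 0, np.float64(nan))
0.05 7 [ 0.4262 -0.3538  0.0507] [ 0.4349 -0.3514  0.0585] [ 0.4296 -0.3522  0.0543]
 rod [22, array([0.457 , 0.0769, 0.1267]), array([0.4604, 0.0812, 0.1357])]
 pot (array([0.4587, 0.0793]), 305, np.float64(0.1044))
side rim (array([ 0.4318, -0.3579]), 126, np.float64(0.0389))
0.05 80 [ 0.4253 -0.3666  0.0502] [ 0.4399 -0.3496  0.0671] [ 0.4324 -0.3595  0.0593]
0.113 41 [ 0.4231 -0.3841  0.1146] [ 0.4455 -0.3793  0.1249] [ 0.4351 -0.3822  0.1206]
0.125 59 [ 0.4229 -0.3854  0.1253] [ 0.4461 -0.3357  0.1358] [ 0.4352 -0.3799  0.1293]
 rod [31, array([0.4637, 0.0774, 0.1217]), array([0.467 , 0.0831, 0.1367])]
 pot (array([0.4631, 0.0794]), 128, np.float64(0.1039))
  return _methods._mean(a, axis=axis, dtype=dtype,
  ret = ret.dtype.type(ret / rcount)
```

View pics/L3.png

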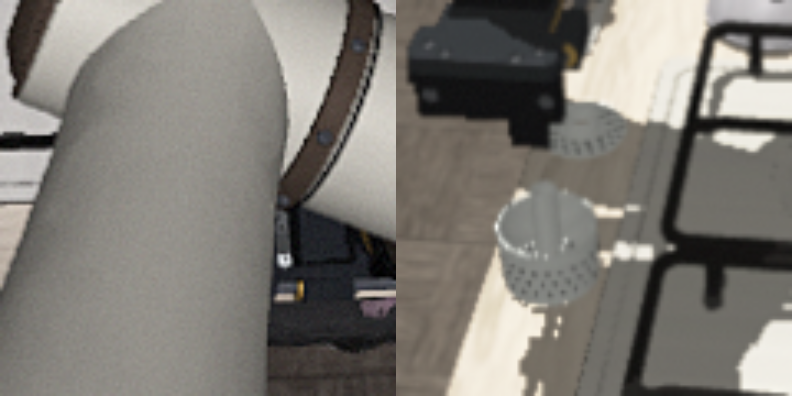

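The side crop shows the gripper straight above the basket, whose tube is at crop (543,215). The top view is blocked by the arm. Descending to grasp the tube.

{"op": "drive_effector", "data": {"offsets": [[[0.28, 0.0015, 0, 0.02, 0, 0, 0], [0.28, 0.0015, 0, 0.045, 0, 0, 0], [0.28, 0.0015, 0, 0.065, 0, 0, 0], [0.28, 0.0015, 0, 0.0745, 0, 0, 0], [0.28, 0.0015, 0, 0.0745, 0, 0, 0], [0.28, 0.0015, 0, 0.0745, 0, 0, 0]]]}}

```text
time_s: 10.0
tcp_pos: [0.431, -0.3589, 0.0418]
ee_rot: [[-1.0, -0.001, 0.002], [-0.001, 1.0, -0.001], [-0.002, -0.001, -1.0]]
wrist_force: [-0.5, 0.3, -0.1]
gripper_width: 0.28
gripper_force: 0.0
```

{"op": "drive_effector", "data": {"offsets": [[[0, 0, 0, 0, 0, 0, 0], [0, 0, 0, 0, 0, 0, 0], [0, 0, 0, 0, 0, 0, 0], [0, 0, 0, 0, 0, 0, 0], [0, 0, 0, 0, 0, 0, 0]]]}}

```text
time_s: 10.5
tcp_pos: [0.4305, -0.3586, 0.0413]
ee_rot: [[-1.0, -0.001, 0.001], [-0.001, 1.0, -0.001], [-0.001, -0.001, -1.0]]
wrist_force: [-0.7, 2.4, 4.9]
gripper_width: 0.179
gripper_force: 30.0
```

{"op": "drive_effector", "data": {"offsets": [[[0, 0, 0, -0.02, 0, 0, 0], [0, 0, 0, -0.06, 0, 0, 0], [0, 0, 0, -0.1, 0, 0, 0], [0, 0, 0, -0.14, 0, 0, 0], [0, 0, 0, -0.155, 0, 0, 0], [0, 0, 0, -0.155, 0, 0, 0]]]}}

```text
time_s: 11.1
tcp_pos: [0.4311, -0.3592, 0.1982]
ee_rot: [[-1.0, -0.001, 0.005], [-0.001, 1.0, -0.003], [-0.005, -0.003, -1.0]]
wrist_force: [0.6, 0.8, -0.6]
gripper_width: 0.172
gripper_force: 30.0
```

{"op": "drive_effector", "data": {"offsets": [[[0, -0.003, 0.035, 0, 0, 0, 0], [0, -0.006, 0.08, 0, 0, 0, 0], [0, -0.009, 0.125, 0, 0, 0, 0], [0, -0.012, 0.17, 0, 0, 0, 0], [0, -0.015, 0.215, 0, 0, 0, 0], [0, -0.018, 0.26, 0, 0, 0, 0], [0, -0.021, 0.305, 0, 0, 0, 0], [0, -0.024, 0.345, 0, 0, 0, 0]]]}}

```text
time_s: 11.9
tcp_pos: [0.4523, -0.0117, 0.1937]
ee_rot: [[-1.0, -0.001, -0.003], [-0.001, 1.0, -0.001], [0.003, -0.001, -1.0]]
wrist_force: [1.3, -0.7, -0.9]
gripper_width: 0.173
gripper_force: 30.0
```

{"op": "drive_effector", "data": {"offsets": [[[0, -0.003, 0.04, 0, 0, 0, 0], [0, -0.006, 0.075, 0, 0, 0, 0], [0, -0.006, 0.0935, 0, 0, 0, 0], [0, -0.006, 0.0935, 0, 0, 0, 0], [0, -0.006, 0.0935, 0, 0, 0, 0], [0, -0.006, 0.0935, 0, 0, 0, 0], [0, -0.006, 0.0935, 0, 0, 0, 0]]]}}

```text
time_s: 12.6
tcp_pos: [0.4593, 0.0791, 0.1951]
ee_rot: [[-1.0, 0.001, -0.001], [0.001, 1.0, -0.0], [0.001, -0.0, -1.0]]
wrist_force: [-0.5, -0.2, -0.8]
gripper_width: 0.173
gripper_force: 30.0
```

```bash
python3 look.py 4
```

Run:
```python
from h import *
for n in('top4','side4'):
    P=cloud(dict(np.load(f'pics/{n}.npz'))).reshape(-1,3)
    for z0,z1 in((.156,.165),(.16,.19),(.19,.2)): print(n,'bask',fit(P,.461,.08,.0295,z0,z1,.022,.036))
```

```text
top pot (array([0.4599, 0.0796]), 73, np.float64(0.1049))
side pot (array([0.4631, 0.0797]), 130, np.float64(0.1037))
 z 110 13 [0.4607 0.0729] [0.4669 0.0816] [0.4637 0.0773]
 z 120 10 [0.4613 0.0734] [0.4665 0.0816] [0.4639 0.0778]
 z 130 7 [0.4613 0.075 ] [0.4644 0.0802] [0.463  0.0782]
 z 150 54 [0.4357 0.0463] [0.4902 0.0835] [0.4639 0.0572]
 z 160 80 [0.431  0.0479] [0.4906 0.1108] [0.465  0.0581]
 z 170 113 [0.432  0.0464] [0.4912 0.1113] [0.4636 0.0673]
 z 180 144 [0.4336 0.0467] [0.491  0.1101] [0.4628 0.0702]
 z 190 92 [0.4322 0.0467] [0.4908 0.1063] [0.462  0.0719]
 z 200 37 [0.4524 0.0587] [0.4734 0.0967] [0.464  0.0673]
 z 210 43 [0.4509 0.0569] [0.473  0.0929] [0.4636 0.0648]
 z 220 35 [0.451  0.0569] [0.4737 0.0957] [0.463  0.0635]
 z 230 33 [0.4512 0.0527] [0.4734 0.0673] [0.4626 0.0598]
top4 bask (array([0.4578, 0.0769]), 1, np.float64(0.1615))
top4 bask (array([0.4646, 0.0651]), 3, np.float64(0.1715))
top4 bask (array([0.461, 0.08 ]), 0, np.float64(nan))
side4 bask (array([0.4615, 0.0803]), 75, np.float64(0.1601))
side4 bask (array([0.4615, 0.0796]), 325, np.float64(0.1771))
side4 bask (array([0.4618, 0.0787]), 73, np.float64(0.1926))
  return _methods._mean(a, axis=axis, dtype=dtype,
  ret = ret.dtype.type(ret / rcount)
```

View pics/L4.png

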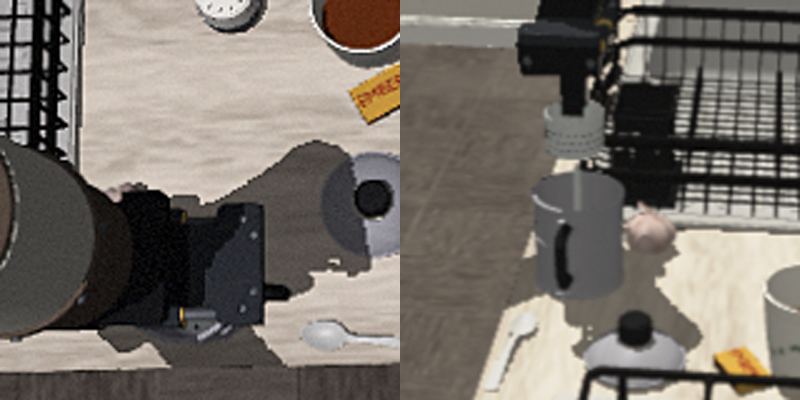

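The side crop shows the basket hanging over the rod, centred at crop x≈575 against the rod at ≈578. The side cloud gives the basket about 2 mm short in x. I'll correct that and lower in stages.

{"op": "drive_effector", "data": {"offsets": [[[0, -0.002, 0, 0, 0, 0, 0], [0, -0.002, 0, 0.005, 0, 0, 0], [0, -0.002, 0, 0.012, 0, 0, 0], [0, -0.002, 0, 0.018, 0, 0, 0], [0, -0.002, 0, 0.024, 0, 0, 0], [0, -0.002, 0, 0.03, 0, 0, 0], [0, -0.002, 0, 0.03, 0, 0, 0]]]}}

```text
time_s: 13.4
tcp_pos: [0.4609, 0.0798, 0.1644]
ee_rot: [[-1.0, -0.001, -0.002], [-0.001, 1.0, -0.001], [0.002, -0.001, -1.0]]
wrist_force: [-0.8, -0.5, -0.4]
gripper_width: 0.176
gripper_force: 30.0
```

```bash
python3 -c "
from look import *" 5
```

```text
top pot (array([0.4599, 0.0791]), 87, np.float64(0.1048))
side pot (array([0.4633, 0.0802]), 106, np.float64(0.1039))
 z 120 53 [0.4367 0.0475] [0.4921 0.0808] [0.4665 0.0581]
 z 130 81 [0.4369 0.0468] [0.4929 0.1088] [0.4677 0.0587]
 z 140 117 [0.4332 0.0479] [0.4928 0.1095] [0.4647 0.0697]
 z 150 138 [0.4344 0.0467] [0.4928 0.1117] [0.4648 0.0714]
 z 160 83 [0.4347 0.0505] [0.4927 0.1075] [0.4644 0.0714]
 z 170 42 [0.4542 0.0588] [0.4757 0.0962] [0.4667 0.0688]
 z 180 33 [0.4544 0.059 ] [0.475  0.0916] [0.465  0.0661]
 z 190 35 [0.4521 0.0592] [0.4754 0.0891] [0.4649 0.0639]
 z 200 22 [0.4529 0.054 ] [0.4757 0.0637] [0.4658 0.0591]
```

Bottom is at 0.124, so the point is already inside the tube, with no contact force. Continuing down.

{"op": "drive_effector", "data": {"offsets": [[[0, 0, 0, 0.008, 0, 0, 0], [0, 0, 0, 0.018, 0, 0, 0], [0, 0, 0, 0.028, 0, 0, 0], [0, 0, 0, 0.038, 0, 0, 0], [0, 0, 0, 0.046, 0, 0, 0], [0, 0, 0, 0.052, 0, 0, 0], [0, 0, 0, 0.056, 0, 0, 0], [0, 0, 0, 0.056, 0, 0, 0]]]}}

```text
time_s: 14.3
tcp_pos: [0.4614, 0.08, 0.109]
ee_rot: [[-1.0, -0.001, -0.001], [-0.001, 1.0, -0.001], [0.001, -0.001, -1.0]]
wrist_force: [-0.0, -0.2, -1.6]
gripper_width: 0.174
gripper_force: 30.0
```

{"op": "drive_effector", "data": {"offsets": [[[0, 0, 0, 0.001, 0, 0, 0], [0, 0, 0, 0.002, 0, 0, 0], [0, 0, 0, 0.003, 0, 0, 0], [0, 0, 0, 0.003, 0, 0, 0]]]}}

```text
time_s: 14.7
tcp_pos: [0.4621, 0.0803, 0.1072]
ee_rot: [[-1.0, -0.001, 0.001], [-0.001, 1.0, 0.0], [-0.001, 0.0, -1.0]]
wrist_force: [-0.6, 0.6, 2.1]
gripper_width: 0.173
gripper_force: 30.0
```

{"op": "drive_effector", "data": {"offsets": [[[0.22, 0, 0, 0, 0, 0, 0], [0.26, 0, 0, 0, 0, 0, 0], [0.28, 0, 0, 0, 0, 0, 0], [0.28, 0, 0, 0, 0, 0, 0], [0.28, 0, 0, -0.03, 0, 0, 0], [0.28, 0, 0, -0.07, 0, 0, 0], [0.28, 0, 0, -0.108, 0, 0, 0]]]}}

```text
time_s: 15.4
tcp_pos: [0.4613, 0.0799, 0.2157]
ee_rot: [[-1.0, -0.001, -0.001], [-0.001, 1.0, -0.001], [0.001, -0.001, -1.0]]
wrist_force: [1.5, 0.5, -0.8]
gripper_width: 0.28
gripper_force: 0.0
```

{"op": "drive_effector", "data": {"offsets": [[[0.45, 0.005, -0.035, 0, 0, 0, 0], [0.45, 0.01, -0.075, 0, 0, 0, 0], [0.45, 0.015, -0.12, 0, 0, 0, 0], [0.45, 0.02, -0.165, 0, 0, 0, 0], [0.45, 0.025, -0.21, 0, 0, 0, 0], [0.45, 0.032, -0.255, 0, 0, 0, 0], [0.45, 0.0395, -0.29, 0, 0, 0, 0], [0.45, 0.0395, -0.301, 0, 0, 0, 0]]]}}

```text
time_s: 16.2
tcp_pos: [0.4212, -0.2234, 0.2143]
ee_rot: [[-1.0, 0.003, -0.001], [0.003, 1.0, 0.0], [0.001, 0.0, -1.0]]
wrist_force: [0.0, 1.3, 0.2]
gripper_width: 0.447
gripper_force: 0.0
```

{"op": "drive_effector", "data": {"offsets": [[[0.45, 0, 0, 0.04, 0, 0, 0], [0.45, 0, 0, 0.08, 0, 0, 0], [0.45, 0, 0, 0.11, 0, 0, 0], [0.45, 0, 0, 0.13, 0, 0, 0], [0.45, 0, 0, 0.13, 0, 0, 0], [0.45, 0, 0, 0.13, 0, 0, 0]]]}}

```text
time_s: 16.8
tcp_pos: [0.4229, -0.2208, 0.0849]
ee_rot: [[-1.0, -0.002, -0.0], [-0.002, 1.0, -0.0], [0.0, -0.0, -1.0]]
wrist_force: [1.3, -0.5, -0.4]
gripper_width: 0.446
gripper_force: 0.0
```

Run:
```python
from h import *
ims=[]
for n,(u0,v0) in(('top',(290,180)),('side',(200,170))):
    c=cap(n,n+'6');P=cloud(c).reshape(-1,3)
    for z0,z1 in((.009,.018),(.082,.09),(.09,.11)):
        Q=P[(np.hypot(P[:,0]-.422,P[:,1]+.221)<.035)&(P[:,2]>z0)&(P[:,2]<z1)]
        if len(Q):print(n,z0,len(Q),Q.min(0).round(4),Q.max(0).round(4),Q.mean(0).round(4))
    print(' pot',fit(P,.461,.079,.0465,.1005,.1045,.04,.053),' bask',fit(P,.461,.08,.0295,.1045,.110,.02,.034))
    Q=P[(np.hypot(P[:,0]-.461,P[:,1]-.08)<.015)&(P[:,2]>.112)&(P[:,2]<.15)];print(' tube',len(Q),Q.min(0),Q.max(0))
    ims.append(cv2.resize(c['pixels'][v0:v0+120,u0:u0+120,::-1],None,fx=3.3,fy=3.3))
c=dict(np.load('pics/side6.npz'));ims.append(cv2.resize(c['pixels'][100:190,250:340,::-1],(396,396)));
t=dict(np.load('pics/top6.npz'));ims.append(cv2.resize(t['pixels'][200:290,180:270,::-1],(396,396)))
cv2.imwrite('pics/L6.png',cv2.resize(np.vstack([np.hstack(ims[:2]),np.hstack(ims[2:])]),(600,600)))
```

```text
 pot (array([0.4587, 0.0791]), 110, np.float64(0.1033))  bask (array([0.4593, 0.0776]), 39, np.float64(0.1061))
 tube 65 [0.45079845 0.07100804 0.11274036] [0.46566906 0.08639049 0.13619506]
side 0.009 50 [ 0.4126 -0.2368  0.0091] [ 0.4369 -0.2079  0.0158] [ 0.4247 -0.2202  0.012 ]
side 0.082 18 [ 0.4162 -0.2523  0.0847] [ 0.4369 -0.2439  0.09  ] [ 0.4273 -0.2487  0.088 ]
side 0.09 81 [ 0.4144 -0.253   0.0905] [ 0.4368 -0.2475  0.1095] [ 0.426  -0.2499  0.0999]
 pot (array([0.4632, 0.0796]), 106, np.float64(0.1031))  bask (array([0.4642, 0.079 ]), 31, np.float64(0.1054))
 tube 54 [0.4579022  0.06987829 0.11213275] [0.47187466 0.08803429 0.13626352]
```

View pics/L6.png

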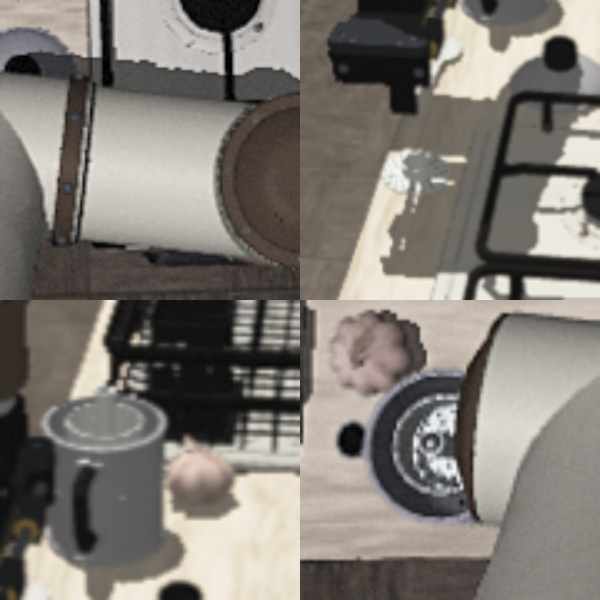

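The assembled crops show the basket's rim level with the pot rim, with the tube at (433,440) in the lower right panel. The side view shows the gripper above the spreader, whose collar is at (415,165). Descending to grasp.

{"op": "drive_effector", "data": {"offsets": [[[0.45, 0.001, 0, 0.025, 0, 0, 0], [0.45, 0.001, 0, 0.05, 0, 0, 0], [0.45, 0.001, 0, 0.068, 0, 0, 0], [0.45, 0.001, 0, 0.076, 0, 0, 0], [0.45, 0.001, 0, 0.079, 0, 0, 0], [0.45, 0.001, 0, 0.079, 0, 0, 0]]]}}

```text
time_s: 17.5
tcp_pos: [0.4221, -0.2211, 0.0063]
ee_rot: [[-1.0, -0.001, 0.002], [-0.001, 1.0, -0.0], [-0.002, -0.0, -1.0]]
wrist_force: [0.7, 0.3, 0.3]
gripper_width: 0.449
gripper_force: 0.0
```

{"op": "drive_effector", "data": {"offsets": [[[0, 0, 0, 0, 0, 0, 0], [0, 0, 0, 0, 0, 0, 0], [0, 0, 0, 0, 0, 0, 0], [0, 0, 0, 0, 0, 0, 0], [0, 0, 0, 0, 0, 0, 0], [0, 0, 0, 0, 0, 0, 0]]]}}

```text
time_s: 18.1
tcp_pos: [0.4219, -0.221, 0.0063]
ee_rot: [[-1.0, -0.001, 0.001], [-0.001, 1.0, -0.0], [-0.001, -0.0, -1.0]]
wrist_force: [-0.6, 1.6, 6.0]
gripper_width: 0.282
gripper_force: 30.0
```

{"op": "drive_effector", "data": {"offsets": [[[0, 0, 0, -0.02, 0, 0, 0], [0, 0, 0, -0.06, 0, 0, 0], [0, 0, 0, -0.1, 0, 0, 0], [0, 0, 0, -0.14, 0, 0, 0], [0, 0, 0, -0.16, 0, 0, 0], [0, 0, 0, -0.16, 0, 0, 0]]]}}

```text
time_s: 18.7
tcp_pos: [0.4232, -0.2214, 0.1688]
ee_rot: [[-1.0, -0.001, 0.007], [-0.001, 1.0, -0.002], [-0.007, -0.002, -1.0]]
wrist_force: [0.7, -0.4, -1.0]
gripper_width: 0.281
gripper_force: 30.0
```

{"op": "drive_effector", "data": {"offsets": [[[0, -0.006, 0.035, 0, 0, 0, 0], [0, -0.012, 0.08, 0, 0, 0, 0], [0, -0.018, 0.125, 0, 0, 0, 0], [0, -0.024, 0.17, 0, 0, 0, 0], [0, -0.03, 0.215, 0, 0, 0, 0], [0, -0.036, 0.255, 0, 0, 0, 0], [0, -0.0405, 0.285, 0, 0, 0, 0], [0, -0.0405, 0.301, 0, 0, 0, 0]]]}}

```text
time_s: 19.5
tcp_pos: [0.4612, 0.0821, 0.1639]
ee_rot: [[-1.0, -0.003, -0.002], [-0.003, 1.0, -0.001], [0.002, -0.001, -1.0]]
wrist_force: [0.3, -0.1, 0.5]
gripper_width: 0.285
gripper_force: 30.0
```

{"op": "drive_effector", "data": {"offsets": [[[0, 0, 0, 0, 0, 0, 0], [0, 0, 0, 0, 0, 0, 0], [0, 0, 0, 0, 0, 0, 0]]]}}

```text
time_s: 19.8
tcp_pos: [0.461, 0.0792, 0.1648]
ee_rot: [[-1.0, 0.0, -0.002], [0.0, 1.0, -0.001], [0.002, -0.001, -1.0]]
wrist_force: [0.7, 0.2, 0.1]
gripper_width: 0.282
gripper_force: 30.0
```

```bash
python3 look.py 7;  python3 - <<'E'
from h import *
for n in('top7','side7'):
    P=cloud(dict(np.load(f'pics/{n}.npz'))).reshape(-1,3)
    print(n,'disc',fit(P,.463,.08,.0295,.157,.168,.022,.036))
    Q=P[(np.hypot(P[:,0]-.463,P[:,1]-.08)<.033)&(P[:,2]>.157)&(P[:,2]<.168)];print(Q.min(0),Q.max(0))
    Q=P[(np.hypot(P[:,0]-.463,P[:,1]-.08)<.012)&(P[:,2]>.112)&(P[:,2]<.132)];print('tube',len(Q),Q.min(0),Q.max(0))
E
```

```text
top pot (array([0.46  , 0.0791]), 85, np.float64(0.1047))
side pot (array([0.4636, 0.0798]), 124, np.float64(0.1038))
 z 110 20 [0.4586 0.0701] [0.4716 0.0792] [0.4652 0.0753]
 z 120 27 [0.4576 0.0684] [0.4718 0.0874] [0.4655 0.0756]
 z 130 12 [0.4611 0.0718] [0.4712 0.0864] [0.465 0.079]
 z 150 25 [0.4343 0.0492] [0.4912 0.1051] [0.4665 0.0641]
 z 160 136 [0.4344 0.0437] [0.4935 0.1073] [0.466  0.0699]
 z 170 48 [0.453  0.0534] [0.4757 0.1017] [0.4668 0.0651]
 z 180 47 [0.4532 0.0522] [0.4756 0.101 ] [0.4665 0.0673]
 z 190 33 [0.4534 0.0521] [0.4739 0.0959] [0.4642 0.0581]
 z 200 29 [0.454  0.0509] [0.4739 0.06  ] [0.4643 0.0544]
top7 disc (array([0.463, 0.08 ]), 0, np.float64(nan))
  return _methods._mean(a, axis=axis, dtype=dtype,
  ret = ret.dtype.type(ret / rcount)
Traceback (most recent call last):
ValueError: zero-size array to reduction operation minimum which has no identity
```

View pics/L7.png

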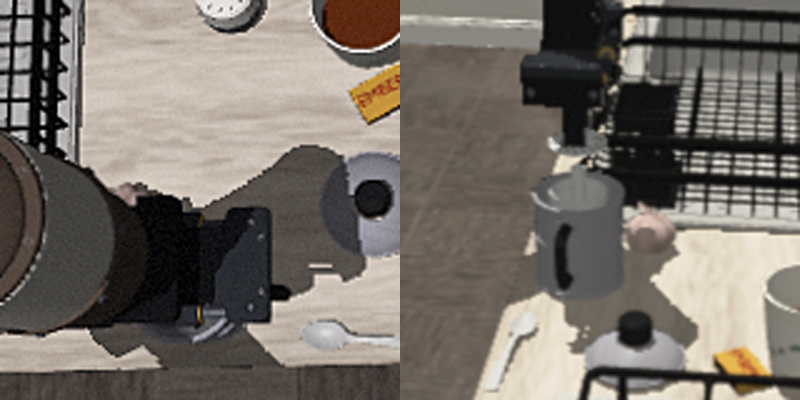

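The side crop shows the spreader held level above the basket tube, with its collar at crop (577,140) over the tube at (578,175). Lowering in two stages.

{"op": "drive_effector", "data": {"offsets": [[[0, -0.001, 0, 0, 0, 0, 0], [0, -0.001, 0, 0.008, 0, 0, 0], [0, -0.001, 0, 0.015, 0, 0, 0], [0, -0.001, 0, 0.022, 0, 0, 0], [0, -0.001, 0, 0.03, 0, 0, 0], [0, -0.001, 0, 0.03, 0, 0, 0]]]}}

```text
time_s: 20.5
tcp_pos: [0.4617, 0.0797, 0.134]
ee_rot: [[-1.0, -0.001, -0.003], [-0.001, 1.0, -0.001], [0.003, -0.001, -1.0]]
wrist_force: [0.1, -0.7, -0.1]
gripper_width: 0.28
gripper_force: 30.0
```

{"op": "drive_effector", "data": {"offsets": [[[0, 0, 0, 0.007, 0, 0, 0], [0, 0, 0, 0.014, 0, 0, 0], [0, 0, 0, 0.019, 0, 0, 0], [0, 0, 0, 0.021, 0, 0, 0], [0, 0, 0, 0.021, 0, 0, 0], [0, 0, 0, 0.021, 0, 0, 0]]]}}

```text
time_s: 21.1
tcp_pos: [0.4628, 0.0801, 0.1147]
ee_rot: [[-1.0, -0.001, 0.0], [-0.001, 1.0, 0.0], [-0.0, 0.0, -1.0]]
wrist_force: [-0.3, -0.2, 0.1]
gripper_width: 0.279
gripper_force: 30.0
```

{"op": "drive_effector", "data": {"offsets": [[[0, 0, 0, 0.001, 0, 0, 0], [0, 0, 0, 0.002, 0, 0, 0], [0, 0, 0, 0.002, 0, 0, 0], [0, 0, 0, 0.002, 0, 0, 0]]]}}

```text
time_s: 21.5
tcp_pos: [0.4626, 0.0801, 0.1126]
ee_rot: [[-1.0, -0.001, 0.0], [-0.001, 1.0, 0.0], [-0.0, 0.0, -1.0]]
wrist_force: [0.7, -0.1, -0.6]
gripper_width: 0.278
gripper_force: 30.0
```

{"op": "drive_effector", "data": {"offsets": [[[0, 0, 0, 0.0007, 0, 0, 0], [0.32, 0, 0, 0.0007, 0, 0, 0], [0.36, 0, 0, 0.0007, 0, 0, 0], [0.4, 0, 0, 0.0007, 0, 0, 0], [0.4, 0, 0, 0.0007, 0, 0, 0], [0.4, 0, 0, -0.02, 0, 0, 0], [0.4, 0, 0, -0.06, 0, 0, 0], [0.4, 0, 0, -0.1, 0, 0, 0]]]}}

```text
time_s: 22.3
tcp_pos: [0.462, 0.0798, 0.2132]
ee_rot: [[-1.0, -0.001, -0.002], [-0.001, 1.0, -0.001], [0.002, -0.001, -1.0]]
wrist_force: [2.1, 0.0, -0.2]
gripper_width: 0.399
gripper_force: 0.0
```

{"op": "drive_effector", "data": {"offsets": [[[0.7, -0.014, -0.03, 0, 0, 0, 0], [0.7, -0.034, -0.07, 0, 0, 0, 0], [0.7, -0.052, -0.11, 0, 0, 0, 0], [0.7, -0.0715, -0.15, 0, 0, 0, 0], [0.7, -0.0715, -0.158, 0, 0, 0, 0], [0.7, -0.0715, -0.158, 0.04, 0, 0, 0], [0.7, -0.0715, -0.158, 0.08, 0, 0, 0], [0.7, -0.0715, -0.158, 0.11, 0, 0, 0]]]}}

```text
time_s: 23.1
tcp_pos: [0.5327, -0.0778, 0.1003]
ee_rot: [[-1.0, 0.0, -0.002], [0.0, 1.0, 0.0], [0.002, 0.0, -1.0]]
wrist_force: [0.2, -0.4, -0.2]
gripper_width: 0.7
gripper_force: 0.0
```

{"op": "drive_effector", "data": {"offsets": [[[0.7, 0, 0, 0, 0, 0, 0], [0.7, 0, 0, 0, 0, 0, 0]]]}}

```text
time_s: 23.3
tcp_pos: [0.5346, -0.0777, 0.103]
ee_rot: [[-1.0, -0.002, -0.0], [-0.002, 1.0, -0.001], [0.0, -0.001, -1.0]]
wrist_force: [0.1, 0.2, 0.9]
gripper_width: 0.7
gripper_force: 0.0
```

Run:
```python
from h import *
ims=[]
for n,(r,cc) in dict(top=(slice(180,280),slice(180,330)),side=(slice(110,230),slice(230,350))).items():
    c=cap(n,n+'8');P=cloud(c).reshape(-1,3)
    for z0,z1 in((.047,.058),(.1,.11),(.11,.13)):
        Q=P[(np.hypot(P[:,0]-.534,P[:,1]+.078)<.05)&(P[:,2]>z0)&(P[:,2]<z1)&(P[:,0]>.51)]
        if len(Q):print(n,z0,len(Q),Q.min(0).round(4),Q.max(0).round(4),Q.mean(0).round(4))
    Q=P[(np.hypot(P[:,0]-.462,P[:,1]-.08)<.034)&(P[:,2]>.09)&(P[:,2]<.15)]
    for z in (.1,.105,.11,.115,.12,.13):
        q=Q[(Q[:,2]>z)&(Q[:,2]<z+.005)]
        if len(q):print('  asm',z,len(q),q.min(0)[:2].round(4),q.max(0)[:2].round(4))
    ims.append(cv2.resize(c['pixels'][r,cc,::-1],(400,400) if n=='side' else (400,267)))
cv2.imwrite('pics/L8.png',np.vstack(ims)[:600])
```

```text
  asm 0.1 21 [0.4309 0.0486] [0.474 0.108]
  asm 0.105 488 [0.431  0.0495] [0.4898 0.1073]
  asm 0.11 69 [0.4327 0.0513] [0.4892 0.1063]
  asm 0.115 40 [0.4485 0.0656] [0.4725 0.0903]
  asm 0.12 25 [0.4484 0.0649] [0.4724 0.0893]
  asm 0.13 30 [0.4519 0.0711] [0.4656 0.0864]
side 0.047 90 [ 0.5219 -0.0952  0.0471] [ 0.5512 -0.06    0.0551] [ 0.5369 -0.0791  0.0515]
side 0.1 21 [ 0.5263 -0.1193  0.102 ] [ 0.5468 -0.0459  0.11  ] [ 0.5363 -0.1098  0.1067]
side 0.11 73 [ 0.5266 -0.1219  0.1104] [ 0.5474 -0.1134  0.1298] [ 0.5372 -0.1175  0.1195]
  asm 0.1 19 [0.4356 0.0476] [0.4672 0.0727]
  asm 0.105 97 [0.435  0.0474] [0.4839 0.1044]
  asm 0.11 29 [0.4453 0.0471] [0.479  0.0994]
  asm 0.115 29 [0.4535 0.0624] [0.4777 0.0873]
  asm 0.12 13 [0.4538 0.0666] [0.4766 0.0802]
  asm 0.13 14 [0.4583 0.0694] [0.4723 0.0871]
```

View pics/L8.png

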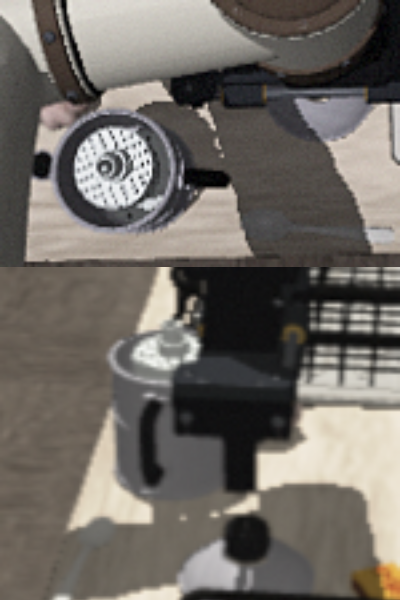

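The top panel shows the spreader flat on the basket with the tube through its collar at (112,165). The side panel shows the gripper right above the lid knob at (247,535). Grasping the knob.

{"op": "drive_effector", "data": {"offsets": [[[0.7, 0, 0, 0.025, 0, 0, 0], [0.7, 0, 0, 0.05, 0, 0, 0], [0.7, 0, 0, 0.065, 0, 0, 0], [0.7, 0, 0, 0.069, 0, 0, 0], [0.7, 0, 0, 0.069, 0, 0, 0]]]}}

```text
time_s: 23.9
tcp_pos: [0.5352, -0.0777, 0.0346]
ee_rot: [[-1.0, -0.001, 0.002], [-0.001, 1.0, 0.0], [-0.002, 0.0, -1.0]]
wrist_force: [-0.1, 0.5, 0.2]
gripper_width: 0.701
gripper_force: 0.0
```

{"op": "drive_effector", "data": {"offsets": [[[0, 0, 0, 0, 0, 0, 0], [0, 0, 0, 0, 0, 0, 0], [0, 0, 0, 0, 0, 0, 0], [0, 0, 0, 0, 0, 0, 0], [0, 0, 0, 0, 0, 0, 0], [0, 0, 0, 0, 0, 0, 0], [0, 0, 0, 0, 0, 0, 0]]]}}

```text
time_s: 24.6
tcp_pos: [0.5349, -0.0776, 0.0342]
ee_rot: [[-1.0, -0.001, 0.002], [-0.001, 1.0, 0.0], [-0.002, 0.0, -1.0]]
wrist_force: [-0.6, 2.3, 5.3]
gripper_width: 0.369
gripper_force: 30.0
```

{"op": "drive_effector", "data": {"offsets": [[[0, 0, 0, -0.02, 0, 0, 0], [0, 0, 0, -0.06, 0, 0, 0], [0, 0, 0, -0.1, 0, 0, 0], [0, 0, 0, -0.14, 0, 0, 0], [0, 0, 0, -0.16, 0, 0, 0], [0, 0, 0, -0.16, 0, 0, 0]]]}}

```text
time_s: 25.2
tcp_pos: [0.5355, -0.0781, 0.1962]
ee_rot: [[-1.0, -0.001, 0.006], [-0.001, 1.0, 0.0], [-0.006, 0.0, -1.0]]
wrist_force: [0.3, 0.3, -1.4]
gripper_width: 0.367
gripper_force: 30.0
```

{"op": "drive_effector", "data": {"offsets": [[[0, 0.014, 0.03, 0, 0, 0, 0], [0, 0.034, 0.07, 0, 0, 0, 0], [0, 0.054, 0.11, 0, 0, 0, 0], [0, 0.07, 0.145, 0, 0, 0, 0], [0, 0.0735, 0.1575, 0, 0, 0, 0], [0, 0.0735, 0.1575, 0, 0, 0, 0], [0, 0.0735, 0.1575, 0.02, 0, 0, 0], [0, 0.0735, 0.1575, 0.02, 0, 0, 0]]]}}

```text
time_s: 26.0
tcp_pos: [0.4585, 0.078, 0.1704]
ee_rot: [[-1.0, 0.001, -0.007], [0.001, 1.0, -0.003], [0.007, -0.003, -1.0]]
wrist_force: [-0.3, -0.5, -1.4]
gripper_width: 0.371
gripper_force: 30.0
```

{"op": "drive_effector", "data": {"offsets": [[[0, 0, 0, 0, 0, 0, 0], [0, 0, 0, 0, 0, 0, 0]]]}}

```text
time_s: 26.2
tcp_pos: [0.4612, 0.079, 0.1738]
ee_rot: [[-1.0, 0.0, 0.0], [0.0, 1.0, -0.0], [-0.0, -0.0, -1.0]]
wrist_force: [0.1, -0.3, -1.8]
gripper_width: 0.371
gripper_force: 30.0
```

```bash
python3 look.py 9;  python3 - <<'E'
from h import *
for n in('top9','side9'):
    P=cloud(dict(np.load(f'pics/{n}.npz'))).reshape(-1,3)
    for z0,z1 in((.1425,.150),(.145,.153)):
        try: print(n,'flange',fit(P,.463,.08,.0495,z0,z1,.044,.056))
        except Exception: pass
E
```

```text
top pot (array([0.4596, 0.0787]), 29, np.float64(0.1052))
 z 140 74 [0.4127 0.04  ] [0.4273 0.1113] [0.4183 0.0753]
 z 150 119 [0.4128 0.0428] [0.4273 0.1044] [0.4213 0.0767]
 z 160 8 [0.4241 0.0753] [0.4263 0.0903] [0.4247 0.0824]
side pot (array([0.4632, 0.0799]), 105, np.float64(0.1039))
 z 110 52 [0.4435 0.0562] [0.4914 0.0912] [0.466  0.0725]
 z 120 11 [0.4595 0.0658] [0.4775 0.0784] [0.4661 0.0716]
 z 140 118 [0.4158 0.027 ] [0.5138 0.1239] [0.4705 0.0538]
 z 150 219 [0.4194 0.0312] [0.5105 0.1166] [0.4677 0.0511]
 z 160 216 [0.4289 0.0385] [0.5031 0.1069] [0.4676 0.0621]
 z 170 35 [0.4532 0.0512] [0.4838 0.0776] [0.4705 0.0618]
 z 180 51 [0.4532 0.0495] [0.4809 0.098 ] [0.4685 0.061 ]
 z 190 54 [0.4533 0.0466] [0.48   0.1013] [0.4684 0.0668]
 z 200 34 [0.454  0.0464] [0.4745 0.056 ] [0.4642 0.0518]
 z 210 32 [0.4523 0.0453] [0.4754 0.0546] [0.4642 0.0501]
top9 flange (array([0.4629, 0.0768]), 74, np.float64(0.1484))
top9 flange (array([0.4637, 0.077 ]), 111, np.float64(0.1493))
side9 flange (array([0.4641, 0.0808]), 103, np.float64(0.1479))
side9 flange (array([0.4638, 0.0814]), 148, np.float64(0.1489))
```

View pics/L9.png

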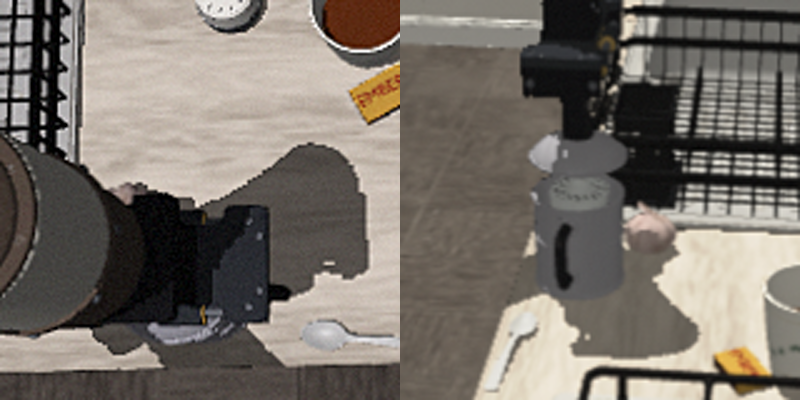

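The side crop shows the lid level and hanging above the pot at crop (578,155), while the top is occluded. Fits put it 1–3 mm too far in x, so I'll shift −1.5 mm and lower.

{"op": "drive_effector", "data": {"offsets": [[[0, 0.0015, 0, 0.005, 0, 0, 0], [0, 0.0015, 0, 0.015, 0, 0, 0], [0, 0.0015, 0, 0.025, 0, 0, 0], [0, 0.0015, 0, 0.032, 0, 0, 0], [0, 0.0015, 0, 0.034, 0, 0, 0], [0, 0.0015, 0, 0.036, 0, 0, 0], [0, 0.0015, 0, 0.037, 0, 0, 0], [0, 0.0015, 0, 0.037, 0, 0, 0]]]}}

```text
time_s: 27.1
tcp_pos: [0.4593, 0.0796, 0.1366]
ee_rot: [[-1.0, -0.001, 0.0], [-0.001, 1.0, 0.0], [-0.0, 0.0, -1.0]]
wrist_force: [0.2, 0.1, -1.3]
gripper_width: 0.372
gripper_force: 30.0
```

{"op": "drive_effector", "data": {"offsets": [[[0, 0, 0, 0.001, 0, 0, 0], [0, 0, 0, 0.002, 0, 0, 0], [0, 0, 0, 0.002, 0, 0, 0]]]}}

```text
time_s: 27.4
tcp_pos: [0.4595, 0.0799, 0.1348]
ee_rot: [[-1.0, -0.001, 0.001], [-0.001, 1.0, 0.001], [-0.001, 0.001, -1.0]]
wrist_force: [-0.5, 0.8, -1.4]
gripper_width: 0.371
gripper_force: 30.0
```

{"op": "drive_effector", "data": {"offsets": [[[0, 0, 0, 0.0005, 0, 0, 0], [0, 0, 0, 0.001, 0, 0, 0], [0, 0, 0, 0.0016, 0, 0, 0], [0, 0, 0, 0.0016, 0, 0, 0]]]}}

```text
time_s: 27.8
tcp_pos: [0.4596, 0.08, 0.1335]
ee_rot: [[-1.0, -0.001, 0.001], [-0.001, 1.0, 0.001], [-0.001, 0.001, -1.0]]
wrist_force: [-0.2, 2.9, 3.9]
gripper_width: 0.368
gripper_force: 30.0
```

Contact at the expected height. Releasing, going up and away, then checking.

{"op": "drive_effector", "data": {"offsets": [[[0.45, 0, 0, 0, 0, 0, 0], [0.55, 0, 0, 0, 0, 0, 0], [0.6, 0, 0, 0, 0, 0, 0], [0.6, 0, 0, 0, 0, 0, 0], [0.6, 0, 0, -0.03, 0, 0, 0], [0.6, 0, 0, -0.07, 0, 0, 0], [0.6, 0, 0, -0.11, 0, 0, 0]]]}}

```text
time_s: 28.5
tcp_pos: [0.4586, 0.0791, 0.2437]
ee_rot: [[-1.0, -0.001, -0.002], [-0.001, 1.0, -0.001], [0.002, -0.001, -1.0]]
wrist_force: [1.5, 1.9, 0.6]
gripper_width: 0.599
gripper_force: 0.0
```

{"op": "drive_effector", "data": {"offsets": [[[0.6, 0, -0.04, 0, 0, 0, 0], [0.6, 0, -0.08, 0, 0, 0, 0], [0.6, 0, -0.125, 0, 0, 0, 0], [0.6, 0, -0.17, 0, 0, 0, 0], [0.6, 0, -0.215, 0, 0, 0, 0], [0.6, 0, -0.26, 0, 0, 0, 0], [0.6, 0, -0.305, 0, 0, 0, 0], [0.6, 0, -0.35, 0, 0, 0, 0]]]}}

```text
time_s: 29.3
tcp_pos: [0.4588, -0.2724, 0.2428]
ee_rot: [[-1.0, -0.001, -0.0], [-0.001, 1.0, 0.0], [0.0, 0.0, -1.0]]
wrist_force: [1.3, -0.3, -0.5]
gripper_width: 0.601
gripper_force: 0.0
```

{"op": "drive_effector", "data": {"offsets": [[[0.6, 0, 0, 0, 0, 0, 0], [0.6, 0, 0, 0, 0, 0, 0], [0.6, 0, 0, 0, 0, 0, 0], [0.6, 0, 0, 0, 0, 0, 0]]]}}

```text
time_s: 29.7
tcp_pos: [0.4595, -0.2694, 0.2431]
ee_rot: [[-1.0, -0.003, 0.0], [-0.003, 1.0, 0.0], [-0.0, 0.0, -1.0]]
wrist_force: [0.4, 0.2, 0.1]
gripper_width: 0.593
gripper_force: 0.0
```

```bash
python3 look.py A
```

Run:
```python
from h import *
for n in('topA','sideA'):
    P=cloud(dict(np.load(f'pics/{n}.npz'))).reshape(-1,3)
    d=np.hypot(P[:,0]-.461,P[:,1]-.08);Q=P[(d>.03)&(d<.047)&(P[:,2]>.1)&(P[:,2]<.14)]
    A=np.c_[Q[:,0]-.461,Q[:,1]-.08,np.hypot(Q[:,0]-.461,Q[:,1]-.08),np.ones(len(Q))]
    print('dome tilt deg',np.degrees(np.linalg.lstsq(A,Q[:,2],rcond=None)[0][:2]),len(Q))
    print('flange',fit(P,.461,.08,.0495,.104,.113,.044,.056))
```

```text
top pot (array([0.4589, 0.0783]), 207, np.float64(0.1072))
 z 110 646 [0.4109 0.0328] [0.5056 0.1247] [0.4573 0.0733]
 z 120 676 [0.4225 0.0413] [0.4946 0.1159] [0.4574 0.0763]
 z 130 16 [0.4418 0.0594] [0.471  0.0752] [0.4539 0.0653]
 z 140 67 [0.4416 0.062 ] [0.4742 0.0941] [0.4574 0.0757]
 z 150 176 [0.4432 0.0626] [0.474  0.0936] [0.4582 0.0776]
side pot (array([0.4632, 0.0787]), 99, np.float64(0.1067))
 z 110 199 [0.4208 0.0294] [0.508  0.1033] [0.4691 0.0515]
 z 120 213 [0.4292 0.0389] [0.4995 0.1048] [0.4659 0.0647]
 z 130 43 [0.4497 0.0612] [0.4798 0.0773] [0.4661 0.0674]
 z 140 56 [0.4498 0.0583] [0.4803 0.0811] [0.4655 0.0679]
 z 150 46 [0.4493 0.0633] [0.4784 0.0911] [0.4642 0.0768]
dome tilt deg [-3.14728127 -1.73916988] 955
flange (array([0.4604, 0.0796]), 355, np.float64(0.1085))
dome tilt deg [ 4.53221543 -1.47002227] 327
flange (array([0.4612, 0.0823]), 126, np.float64(0.1081))
```

View pics/LA.png

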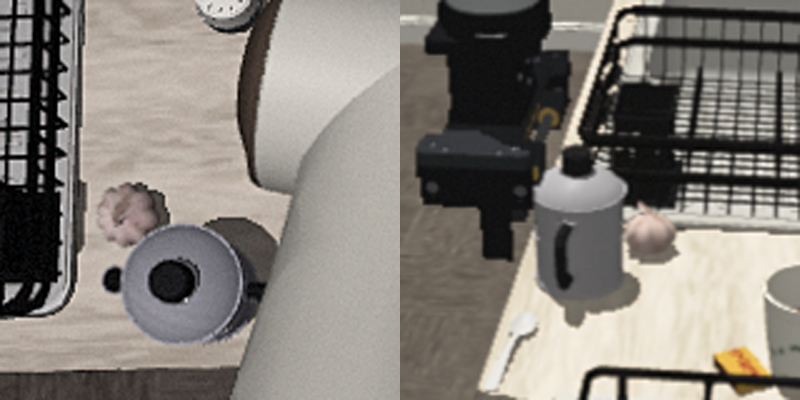

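The lid sits closed on the pot, with its knob at crop (173,282) in the top view and (577,158) in the side view. The garlic, spoon and matchbox are in place. I'll check quickly that it is flat, using a tilt fit with the centre left free.

Run:
```python
from h import *
from scipy.optimize import least_squares
for tag,cx,cy in(('topA',.458,.078),('sideA',.463,.079),('top0',.533,-.079)):
    P=cloud(dict(np.load(f'pics/{tag}.npz'))).reshape(-1,3)
    b=.099 if 'A' in tag else 0
    d=np.hypot(P[:,0]-cx,P[:,1]-cy)
    K=P[(d<.014)&(P[:,2]>b+.047)&(P[:,2]<b+.06)]
    F=P[(d>.046)&(d<.051)&(P[:,2]>b+.003)&(P[:,2]<b+.016)]
    pl=lambda Q:np.linalg.lstsq(np.c_[Q[:,0]-cx,Q[:,1]-cy,np.ones(len(Q))],Q[:,2],rcond=None)[0]
    k,f=pl(K),pl(F)
    print(tag,'knob tilt',np.degrees(k[:2]).round(1),'z',(k[2]-b).round(4),len(K),'flange tilt',np.degrees(f[:2]).round(1),'z',(f[2]-b).round(4),len(F))
W={}
for tag in('top0','topA'):
    P=cloud(dict(np.load(f'pics/{tag}.npz'))).reshape(-1,3)
    r=P[(P[:,1]<.035)&(P[:,1]>-.01)&(P[:,0]>.42)&(P[:,0]<.49)&(P[:,2]>.08)&(P[:,2]<.1)]
    s=P[(P[:,1]>.13)&(P[:,1]<.17)&(P[:,0]>.42)&(P[:,0]<.49)&(P[:,2]>.05)]
    g=P[(P[:,1]>.1)&(P[:,1]<.17)&(P[:,0]>.495)&(P[:,0]<.6)&(P[:,2]>.03)&(P[:,2]<.07)]
    print(tag,'handle',r.mean(0).round(4),'spout',s.mean(0).round(4),'garlic',g.mean(0).round(4),len(g))
print(sensors.sense()['time_s'])
```

```text
topA knob tilt [ 0.7 -0.6] z 0.0525 164 flange tilt [0.1 0.4] z 0.0089 246
sideA knob tilt [1.7 8.4] z 0.0528 48 flange tilt [ 0.2 -0.3] z 0.0084 75
top0 knob tilt [-0.1  2.6] z 0.0525 128 flange tilt [0.5 1. ] z 0.0093 175
top0 handle [0.452  0.0157 0.0922] spout [0.4641 0.1377 0.0989] garlic [0.5254 0.1441 0.0394] 383
topA handle [0.4527 0.0227 0.0933] spout [0.4641 0.138  0.0988] garlic [0.5259 0.145  0.0392] 375
29.8
```

The lid is flat (flange tilt under 0.5°), at the right height, and the pot has not moved. Handing in.

```bash
python3 -c "
from station import workorder
print(workorder.finish_job())"
```

```text
the job is handed in; nothing more can be done
None
```

The percolator is back together in its pot in the order asked and handed in at about 30 s: the lid measures flat and fully seated, the pot has not moved, and I saw none of the other things disturbed (I did not recheck the mug and timer at the end).

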